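Stack a turned assembly in the pinned nest and hold the code reader over it

TASK

At the marking station, build the brass assembly in the pocket between the nest's four pins: first the thick hub, on it the spacer ring, then the plain top disc, each set down gently (not dropped) so that it sits flat. Then draw the hand-held code reader out of its slanted holder, turn it upright with its nose straight down, and finish while still holding it there motionless, its nose over the middle of the finished stack and about 80 mm above the top disc. Leave the stack seated and don't disturb the other things on the bench.

Things in the scene. Friction and masses are not known exactly. Their poses are not given: they have to be found in the camera images.
- nest: Fixed aluminium plate 110 x 110 x 12; four dark pins (dia 8, 46 above the plate, top 6 tapered) at plate x, y = +-21.6. Pocket between them: 53 across. Origin: centre of underside on the bench; x, y along the plate's edges. Finger room only in the 4 gaps between pins (35 clear): fingers close along plate x or y. Seated undersides at 12 (hub), 38 (spacer), 50 (disc) above the bench; stack top 60.
- hub: Thick brass hub, solid cylinder of diameter 50, height 26, with two dark thin grooves round it; stands upright on the bench. Origin: centre of its underside, z up. About 0.32 kg.
- spacer: Brass spacer ring, outer diameter 50, hole diameter 26, height 12, lying flat on the bench. Origin: centre of its underside, z up. About 0.14 kg.
- disc: Plain brass top disc without a hole, diameter 50, height 10, lying flat on the bench. Origin: centre of its underside, z up. About 0.16 kg.
- holder: Fixed grey holder: base plate 130 x 90 x 6 and a square sleeve, 40 x 40 inside, walls 4, 62 deep, leaning 45 degrees from vertical towards the holder's own -x (roughly to the robot), its mouth looking up and to -x. Origin: on the bench, 26 below the centre of the sleeve's inner floor; z up, y level across the sleeve.
- reader: Code reader, 0.22 kg, 155 long: grey square head 36 x 36 for 70 from the nose, then black handle 26 (x) x 30 (y). Origin: centre of nose face; z runs along it from nose to handle end. Starts nose-first, 62 deep in the sleeve, loose (4 play), leaning 45 degrees, y level, parallel to the holder's y. Handle's middle 112 from nose; centre of mass 56. Pull 65 or more along z to clear the sleeve.
- reader_nose (a point): Centre of the reader's nose face (the window); same point and axes as reader.
- cap1: Bystander: small solid brass cap, diameter 34, height 14 with a bevelled top; origin at the centre of its underside. Stays where it is.
- cap2: Bystander: small solid brass cap, diameter 34, height 14 with a bevelled top; origin at the centre of its underside. Stays where it is.
- cap3: Bystander: small solid brass cap, diameter 34, height 14 with a bevelled top; origin at the centre of its underside. Stays where it is.
- driver: Bystander: screwdriver lying on the bench, 170 long, black handle. Stays where it is.
- jar: Bystander: small white screw-top jar, diameter 44, height 45, standing; origin at the centre of its underside. Stays where it is.
- mouse: Bystander: black computer mouse, 100 x 58 x 30, on a thin mat. Stays where it is.
Mind the look-alikes: they are no part of the job. Leave any purple look-alike of the spacer alone. Leave any blue look-alike of the hub alone.

How it is judged:
By the outcome, as a careful person would: the job done as asked, in the order asked, and still so for the second after the job is handed in, while the arm keeps its last pose, push and grip.
It also fails if it takes over 67 s, if anything falls off the work surface, if the arm or the gripper's body presses on something with over 40 N, if the wrist force passes 120 N, or if a joint passes its speed limit or range.

ROBOT

A 6-joint arm with a two-finger parallel gripper is mounted at the origin on the work surface. World frame = base frame: x ahead of the robot, y to its left, z up, the work surface at z = 0. Lengths are in mm, angles in rad, forces in N, time in s.
With the tool pointing down it reaches from about 400 to 925 mm from the base axis. Payload 12.5 kg.
Tool frame: the origin (TCP) lies midway between the tips of the shut fingers; the grasp point (between the pads) lies 19 mm behind it; z points along the fingers, y is the line along which they close (so a half turn about z gives the same grasp; the last joint's range is limited). The gripper opens to 95 mm and grips with 3 to 60 N. Pads are 20 mm wide; open, the fingers measure 119 mm over their backs; the gripper's body (75 mm by 180 mm) begins 59 mm behind the grasp point.
Start: joints at [1.195, 0.491, 1.559, -0, 1.092, -0.106], TCP at [166.569, 602.413, 214.661] pointing down, gripper open.
Joint ranges: [-3.1, 3.1], [-0.84, 2.19], [0.05, 2.79], [-1.13, 4.28], [0.06, 2.93], [-2.69, 2.69]. Speed limits (rad/s): [2.22, 2.22, 2.79, 3.14, 3.14, 3.14].

INTERFACE

Orientations are given as [roll, pitch, yaw] about the fixed x, y, z axes, in that order (R = Rz(yaw) Ry(pitch) Rx(roll)).
In Python, from cell import * gives the robot as it stands. The module is installed in compiled form; this text tells all that it offers.
- The arm moves only by the tool arm_command, never from a script. Its arguments are lists of equal length, an entry for each row: "delta_pos": the shift along the world's x, y, z in units of 250 mm (1.0 is 250 mm), a list of three; "delta_rot": the turn, a rotation vector about the world's x, y, z in units of 90 degrees (1.0 is 90 degrees), a list of three; "claw": the closure, from 0 (fully open) to 1 (shut). In form: {"delta_pos": [[tx, ty, tz], ...], "delta_rot": [[wx, wy, wz], ...], "claw": [claw, ...]}. A call has exactly 5 rows; each row is the pose to reach, as a shift and turn from the pose commanded when the call began; what a row does not reach only later rows make up. A row lasts 1/12 s, in which the tool goes at most 41.7 mm and 7.16 degrees, less where a joint would pass 70% of its speed; a pose out of reach is approached as far as the arm can. A call with a number of a shift or a turn outside -1 to 1 is refused whole. A call with a gripper value outside its range is refused whole. The fingers move at their own pace and stop on an object; the grip force is fixed at half the most. Time passes only in rows, so rows that repeat a pose let the fingers close, or fill a call up. It gives the time, the measured TCP pose, the force, the opening and the grip force at its end, in the units of the state.
- state(): the state, without advancing time (a new reading comes with each control period).
- read_camera(name): name is "scene" or "top"; returns the picture (400x640x3 uint8, red, green, blue); there is no depth.
- calibration(name): a dict with "camera_matrix" (3x3 intrinsics, pixels), "T" (4x4, takes a point from camera to world coordinates). Camera axes: x right, y down, z forward; pixel columns grow to the right and rows downward; lengths in mm; the calibration is good to about 2 mm. A picture is of the moment at which its call begins. calibration takes no time and is no camera call.
- job_done(): hands the job in; it is judged then, once.
The state is a dict: "t": time; "joints": joint angles; "qvel": joint speeds; "tau": joint torques, N m; "eef_pos": TCP position; "tcp_rot": TCP orientation; "ft_force": force on the tool from outside, world axes, zero at the start; "moment": the same for the moment, N m; "opening": opening from 0.0 (shut) to 1.0 (fully open); "grip_force": force on a finger pad.
Only numpy, scipy, OpenCV 4.12 (cv2) and the standard library are available. Lean on these libraries where they do the work, as an engineer would, in place of code of your own. Each camera call takes 0.05 s, during which the arm holds its last target. There are 200 camera calls.

## Working session

There is one attempt and no reset: what is moved stays moved. The work goes in short steps, Python scripts to look and compute and a tool call to move; the robot and the scene stay as the last step left them, time stands still between calls to the robot, and variables do not carry over. Pictures are saved under pics/ and viewed, at most 10 in all, crops included, and the job is handed in when it is done.

Besides the shell and the picture viewer there is one more tool, called by a JSON object that holds its "fn" and its "kwargs". arm_command: Moves the arm, as the interface text tells. Shifts and turns lie within -1 to 1; 1 stands for 250 mm of shift or 90 degrees of turn. Its arguments: {"type":"object","properties":{"delta_pos":{"type":"array"},"delta_rot":{"type":"array"},"claw":{"type":"array"}},"required":["delta_pos","delta_rot","claw"]}

```bash
mkdir -p pics
python3 - <<'E'
from cell import *
import cv2
for n in ("scene","top"):
    im=read_camera(n); cv2.imwrite(f"pics/{n}0.png",cv2.cvtColor(im,cv2.COLOR_RGB2BGR))
    c=calibration(n); print(n,c["camera_matrix"].round(1).tolist(),c["T"].round(3).tolist())
s=state(); print(s)
E
```

```text
scene [[452.7, 0.0, 320.4], [0.0, 452.7, 200.2], [0.0, 0.0, 1.0]] [[0.743, 0.337, -0.578, 1166.243], [0.669, -0.394, 0.631, -703.858], [-0.015, -0.855, -0.518, 636.618], [0.0, 0.0, 0.0, 1.0]]
top [[457.4, 0.0, 318.5], [0.0, 457.4, 198.8], [0.0, 0.0, 1.0]] [[0.01, -0.994, 0.109, 406.101], [-1.0, -0.011, -0.008, -17.282], [0.009, -0.109, -0.994, 1320.087], [0.0, 0.0, 0.0, 1.0]]
{'t': 0.1, 'joints': array([ 1.19539187e+00,  4.91506853e-01,  1.55940005e+00,  3.24276052e-05,
        1.09169427e+00, -1.05613950e-01]), 'qvel': array([ 0.00056964, -0.00424158, -0.00065119, -0.00030143,  0.00087384,
       -0.00108396]), 'tau': array([ 1.92234125e-03, -6.13615823e+01, -2.58604914e+01,  6.93305489e-02,
        4.70457331e-02, -5.46017282e-05]), 'eef_pos': array([166.47948563, 602.19357256, 214.11150187]), 'tcp_rot': array([-3.14059278e+00, -1.34917591e-04,  2.87178712e+00]), 'ft_force': array([1.39935783, 0.08752219, 0.401836  ]), 'moment': array([-0.01199734, -0.0371191 ,  0.02925659]), 'grip_force': 0.0, 'opening': 0.9949872227898375}
```

View pics/scene0.png

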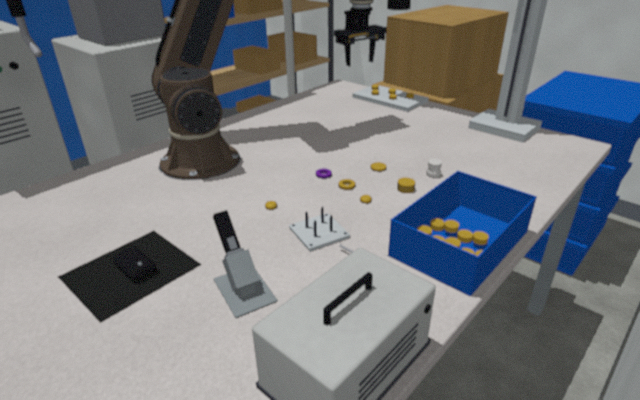

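View pics/top0.png

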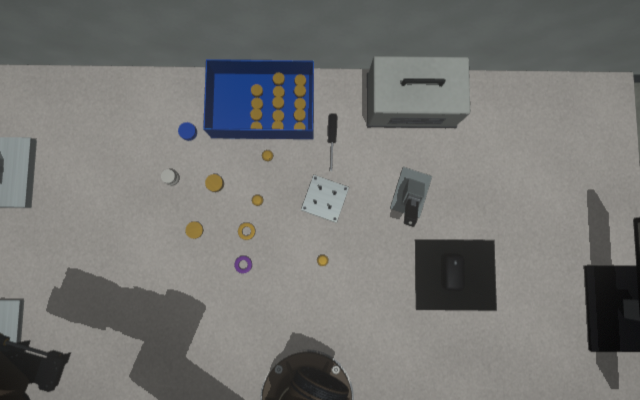

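The scene view shows the hub at about (406,185), the disc at (378,167), the spacer ring at (346,184), the nest at (320,230) and the reader in its holder at (240,265). The top view shows the hub at (214,183), disc (194,230), spacer (247,231), purple ring (243,264), blue hub (187,131), caps at (267,155), (257,200) and (322,260), the nest at (325,198) and the holder at (411,195).

Candidates in the top view:
- **Hub:** brass at (214,183) or blue at (187,131). The brass one fits.
- **Spacer:** brass ring at (247,231) or purple at (243,264). The brass one fits.
- **Disc:** (194,230), about 50 mm across. The three caps are smaller.

An enlarged crop should confirm these.

```bash
cat > h.py <<'E'
import numpy as np, cv2
from cell import *
def ray(cam,uv,z):
    c=calibration(cam);K=c["camera_matrix"];T=c["T"]
    d=T[:3,:3]@np.linalg.solve(K,[uv[0],uv[1],1.]); o=T[:3,3]
    return o+d*(z-o[2])/d[2]
def proj(cam,p):
    c=calibration(cam);K=c["camera_matrix"];T=c["T"]
    q=K@(T[:3,:3].T@(np.array(p,float)-T[:3,3])); return q[:2]/q[2]
def brass(im):
    hsv=cv2.cvtColor(im,cv2.COLOR_RGB2HSV)
    m=cv2.inRange(hsv,(12,110,60),(32,255,255))
    n,l,st,c=cv2.connectedComponentsWithStats(m)
    return [(c[i].round(2),st[i]) for i in range(1,n) if st[i][4]>15],m
E
python3 - <<'E'
from h import *
for n in ("top","scene"):
    im=cv2.cvtColor(cv2.imread(f"pics/{n}0.png"),cv2.COLOR_BGR2RGB)
    b,m=brass(im)
    for c,s in b:
        if (n=="top" and c[1]>142) or (n=="scene" and 150<c[1]<215 ): print(n,c,s, [ray(n,c,z)[:2].round(1).tolist() for z in (5,6,7,13)])
im=cv2.imread("pics/top0.png")
a=cv2.resize(im[120:280,150:350],(800,640)[:2],interpolation=cv2.INTER_CUBIC)[:600]
cv2.imwrite("pics/c1.png",a)
b=cv2.resize(im[150:250,290:450],None,fx=4.9,fy=4.9,interpolation=cv2.INTER_CUBIC)
cv2.imwrite("pics/c2.png",b)
s=cv2.imread("pics/scene0.png")
cv2.imwrite("pics/c3.png",cv2.resize(s[195:325,200:370],None,fx=4.6,fy=4.6,interpolation=cv2.INTER_CUBIC))
E
```

```text
top [267.   155.35] [262 151  11  10  82] [[676.6, 124.1], [676.4, 124.0], [676.2, 123.9], [675.0, 123.3]]
top [213.68 182.42] [206 174  17  17 222] [[595.0, 276.7], [594.8, 276.5], [594.7, 276.2], [593.8, 274.9]]
top [256.96 199.78] [252 195  11  10  85] [[545.8, 150.1], [545.7, 150.0], [545.6, 149.9], [545.0, 149.1]]
top [193.78 229.61] [186 222  17  16 219] [[457.8, 328.7], [457.8, 328.5], [457.8, 328.2], [457.5, 326.6]]
top [246.01 230.79] [238 223  17  17 151] [[456.1, 179.2], [456.0, 179.1], [456.0, 178.9], [455.8, 178.1]]
top [322.44 260.23] [318 256  10  10  82] [[374.7, -40.6], [374.7, -40.6], [374.7, -40.6], [374.9, -40.5]]
scene [378.08 166.38] [371 163  15   8  96] [[462.5, 327.6], [463.6, 325.9], [464.7, 324.3], [471.4, 314.5]]
scene [405.88 184.69] [398 178  17  14 202] [[589.4, 285.5], [590.3, 283.9], [591.2, 282.3], [596.7, 272.9]]
scene [346.46 183.96] [339 180  16   9 118] [[458.7, 179.4], [459.8, 178.0], [460.9, 176.6], [467.6, 168.3]]
scene [365.56 198.5 ] [361 195  10   8  64] [[548.7, 150.5], [549.7, 149.1], [550.7, 147.8], [556.6, 139.7]]
scene [270.51 204.94] [266 201  10   8  65] [[377.7, -39.8], [378.9, -40.9], [380.2, -41.9], [387.7, -48.2]]
```

View pics/c1.png

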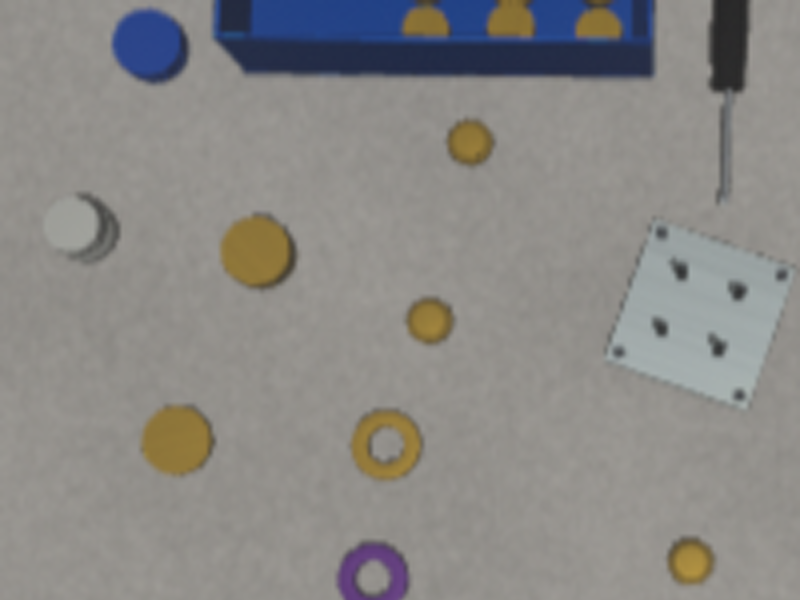

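View pics/c2.png

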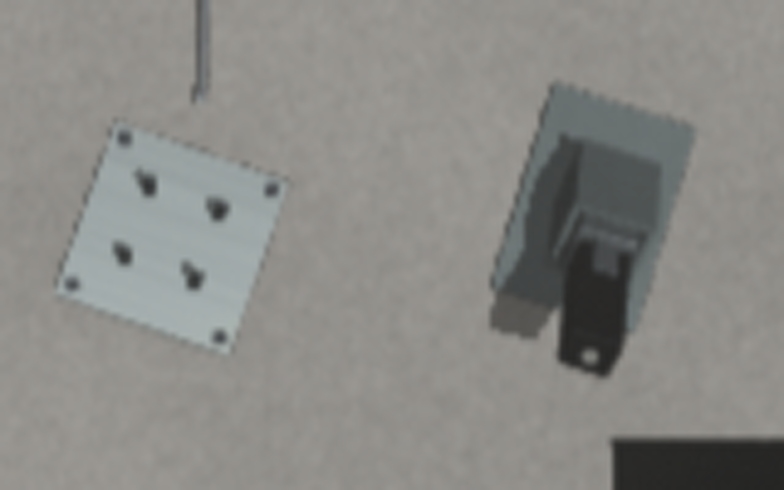

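View pics/c3.png

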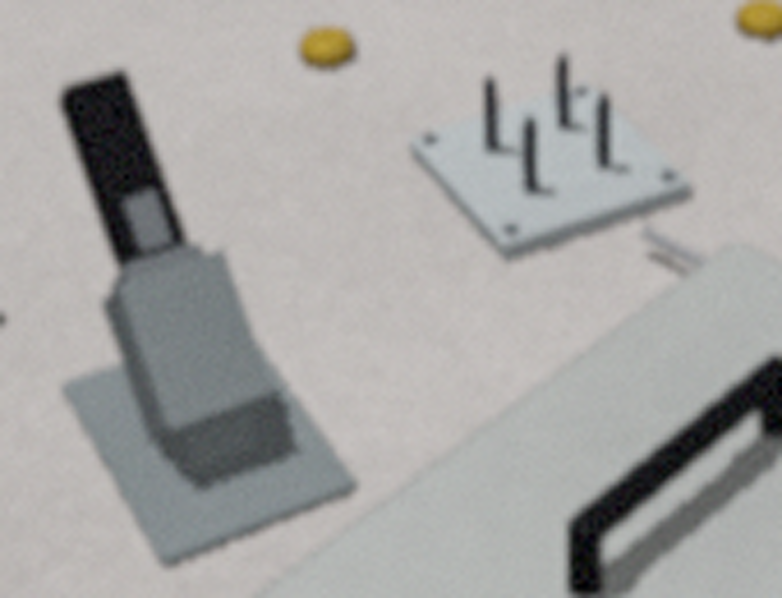

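The crops confirm the hub, spacer and disc are the solid brass pieces I named. They also show the nest corner screws at c2 (124,138), (272,190), (219,338), (71,284) and c3 (430,138), (578,92), (669,176), (511,229). The handle end is at c2 (585,365) and c3 (95,85). Next I measure the nest and holder.

Run:
```python
from h import *
g={n:cv2.imread(f"pics/{n}0.png",0).astype(float) for n in("top","scene")}
def dark(n,u,v,r=3):
    for _ in range(3):
        x0,y0=int(round(u))-r,int(round(v))-r
        w=g[n][y0:y0+2*r+1,x0:x0+2*r+1]; w=np.clip(np.median(w)-8-w,0,None)
        yy,xx=np.mgrid[y0:y0+2*r+1,x0:x0+2*r+1]; u,v=(w*xx).sum()/w.sum(),(w*yy).sum()/w.sum()
    return u,v
S={"top":[(124,138),(272,190),(219,338),(71,284)],"scene":[(430,138),(578,92),(669,176),(511,229)]}
off={"top":(290,150,4.9),"scene":(200,195,4.6)}
for n in S:
    o=off[n]; P=[]
    for a,b in S[n]:
        u,v=dark(n,(a+.5)/o[2]+o[0]-.5,(b+.5)/o[2]+o[1]-.5,2); P.append(ray(n,(u,v),12)[:2])
    P=np.array(P); d=np.diff(np.vstack([P,P[:1]]),axis=0)
    print(n,P.round(1).tolist(),"c",P.mean(0).round(2),"len",np.linalg.norm(d,axis=1).round(1),"ang",np.degrees(np.arctan2(d[:,1],d[:,0])).round(1))
def pt(n,p): o=off[n]; return ((p[0]+.5)/o[2]+o[0]-.5,(p[1]+.5)/o[2]+o[1]-.5)
print("top pin bases ",)
im=cv2.imread("pics/top0.png"); hsv=cv2.cvtColor(im,cv2.COLOR_BGR2HSV)
m=(im.min(2)>150).astype(np.uint8) if False else cv2.inRange(hsv[...,2],150,255)
sub=np.zeros_like(m); sub[170:228,295:355]=m[170:228,295:355]
print("V plate",hsv[190,330],"bench",hsv[240,330])
bx=im.astype(int); mm=((bx[...,0]-bx[...,2])>5).astype(np.uint8)*255
sub[:]=0; sub[170:228,295:355]=mm[170:228,295:355]; cs,_=cv2.findContours(sub,0,2); c=max(cs,key=cv2.contourArea); r=cv2.minAreaRect(c); print(r)
B=np.array([ray("top",p,12)[:2] for p in cv2.boxPoints(r)]); d=np.diff(B,axis=0); print("plate c",B.mean(0).round(2),np.linalg.norm(d,axis=1),np.degrees(np.arctan2(d[:,1],d[:,0])))
# holder base plate
for n,ps in {"top":[(553,83),(695,126),(490,290)],"scene":[(65,387),(165,565),(355,488)]}.items():
    print(n,[ray(n,pt(n,p),6)[:2].round(1).tolist() for p in ps])
# handle end top-edge, two views: end-centre guess
print([ray("top",pt("top",(585,357)),z).round(1).tolist() for z in(125,135,145)],[ray("scene",pt("scene",(95,84)),z).round(1).tolist() for z in(125,135,145)])
```

```text
top [[611.1, -16.6], [581.4, -103.6], [494.2, -73.5], [524.1, 13.3]] c [552.7  -45.09] len [92.  92.3 91.8 92. ] ang [-108.8  160.9   71.   -18.9]
scene [[496.6, -74.1], [521.4, 4.7], [614.1, -17.3], [584.1, -104.2]] c [554.04 -47.72] len [82.6 95.2 91.9 92.5] ang [  72.5  -13.4 -109.   161. ]
top pin bases 
V plate [ 90  14 167] bench [ 17  12 149]
((324.5412292480469, 198.2394256591797), (37.14082336425781, 36.6217041015625), 19.29004669189453)
plate c [551.99 -44.9 ] [106.17483545 107.34893128 105.93342619] [ -18.40519521 -108.82082477  161.10181043]
top [[648.1, -271.5], [623.2, -355.8], [523.9, -233.2]]
scene [[505.9, -319.2], [627.3, -359.0], [653.5, -276.7]]
[[477.9, -264.2, 125.0], [477.3, -262.1, 135.0], [476.7, -260.1, 145.0]] [[470.6, -256.3, 125.0], [484.2, -265.1, 135.0], [497.8, -273.8, 145.0]]
```

Top and scene agree on the nest to within the calibration error: centre about (554,-45.4), yaw about -19°, screw pitch 92. The hub is near (594,272). I'll grip the hub twice, along each nest axis, so that it is centred in the tool.

{"fn": "arm_command", "kwargs": {"delta_pos": [[0.11,-0.09,-0.025],[0.22,-0.18,-0.05],[0.34,-0.27,-0.075],[0.45,-0.36,-0.1],[0.57,-0.44,-0.126]], "delta_rot": [[0,0,-0.0383],[0,0,-0.0383],[0,0,-0.0383],[0,0,-0.0383],[0,0,-0.0383]], "claw": [0,0,0,0,0]}}

```text
t: 0.52
eef_pos: [309.8, 490.9, 182.7]
tcp_rot: [-3.141, -0.0, 2.812]
ft_force: [-0.3, 0.5, 0.8]
opening: 1.0
grip_force: 0.0
```

{"fn": "arm_command", "kwargs": {"delta_pos": [[0.11,-0.09,-0.025],[0.22,-0.18,-0.05],[0.34,-0.27,-0.075],[0.45,-0.36,-0.1],[0.57,-0.44,-0.126]], "delta_rot": [[0,0,0],[0,0,0],[0,0,0],[0,0,0],[0,0,0]], "claw": [0,0,0,0,0]}}

```text
t: 0.93
eef_pos: [452.4, 380.8, 151.2]
tcp_rot: [-3.141, -0.0, 2.812]
ft_force: [-0.7, 0.4, 0.3]
opening: 1.001
grip_force: 0.0
```

{"fn": "arm_command", "kwargs": {"delta_pos": [[0.12,-0.09,-0.025],[0.25,-0.19,-0.05],[0.38,-0.29,-0.08],[0.49,-0.38,-0.11],[0.57,-0.44,-0.126]], "delta_rot": [[0,0,0],[0,0,0],[0,0,0],[0,0,0],[0,0,0]], "claw": [0,0,0,0,0]}}

```text
t: 1.35
eef_pos: [595.9, 269.8, 118.9]
tcp_rot: [-3.141, -0.001, 2.81]
ft_force: [-0.9, 0.4, 0.3]
opening: 1.002
grip_force: 0.0
```

{"fn": "arm_command", "kwargs": {"delta_pos": [[0,0,-0.1],[0,0,-0.21],[0,0,-0.32],[0,0,-0.41],[0,0,-0.456]], "delta_rot": [[0,0,0],[0,0,0],[0,0,0],[0,0,0],[0,0,0]], "claw": [0,0,0,0,0]}}

```text
t: 1.77
eef_pos: [592.8, 271.8, 3.0]
tcp_rot: [-3.139, -0.003, 2.811]
ft_force: [-0.7, 0.2, -0.1]
opening: 0.999
grip_force: 0.0
```

{"fn": "arm_command", "kwargs": {"delta_pos": [[0,0,0],[0,0,0],[0,0,0],[0,0,0],[0,0,0]], "delta_rot": [[0,0,0],[0,0,0],[0,0,0],[0,0,0],[0,0,0]], "claw": [1,1,1,1,1]}}

```text
t: 2.18
eef_pos: [594.6, 272.7, 7.5]
tcp_rot: [3.14, 0.002, 2.812]
ft_force: [0.5, -0.9, -0.3]
opening: 0.709
grip_force: 0.0
```

{"fn": "arm_command", "kwargs": {"delta_pos": [[0,0,0],[0,0,0],[0,0,0],[0,0,0],[0,0,0]], "delta_rot": [[0,0,0],[0,0,0],[0,0,0],[0,0,0],[0,0,0]], "claw": [1,1,1,1,1]}}

```text
t: 2.6
eef_pos: [594.2, 272.5, 6.6]
tcp_rot: [3.141, 0.0, 2.812]
ft_force: [-0.6, 0.6, 5.9]
opening: 0.517
grip_force: 30.0
```

{"fn": "arm_command", "kwargs": {"delta_pos": [[0,0,0],[0,0,0],[0,0,0],[0,0,0],[0,0,0]], "delta_rot": [[0,0,0],[0,0,0],[0,0,-0.06],[0,0,-0.12],[0,0,-0.18]], "claw": [0.3,0.3,0.3,0.3,0.3]}}

```text
t: 3.02
eef_pos: [593.9, 272.3, 5.9]
tcp_rot: [-3.141, -0.0, 2.524]
ft_force: [0.2, -0.0, -0.5]
opening: 0.696
grip_force: 0.0
```

{"fn": "arm_command", "kwargs": {"delta_pos": [[0,0,0],[0,0,0],[0,0,0],[0,0,0],[0,0,0]], "delta_rot": [[0,0,-0.075],[0,0,-0.15],[0,0,-0.225],[0,0,-0.3],[0,0,-0.375]], "claw": [0.3,0.3,0.3,0.3,0.3]}}

```text
t: 3.43
eef_pos: [593.9, 272.3, 5.8]
tcp_rot: [-3.141, 0.0, 1.934]
ft_force: [-0.3, 0.3, -0.1]
opening: 0.699
grip_force: 0.0
```

{"fn": "arm_command", "kwargs": {"delta_pos": [[0,0,0],[0,0,0],[0,0,0],[0,0,0],[0,0,0]], "delta_rot": [[0,0,-0.075],[0,0,-0.15],[0,0,-0.225],[0,0,-0.3],[0,0,-0.375]], "claw": [0.3,0.3,0.3,0.3,0.3]}}

```text
t: 3.85
eef_pos: [593.9, 272.3, 5.8]
tcp_rot: [-3.141, 0.0, 1.345]
ft_force: [0.1, 0.1, 0.2]
opening: 0.703
grip_force: 0.0
```

{"fn": "arm_command", "kwargs": {"delta_pos": [[0,0,0],[0,0,0],[0,0,0],[0,0,0],[0,0,0]], "delta_rot": [[0,0,-0.07],[0,0,-0.07],[0,0,-0.07],[0,0,-0.07],[0,0,-0.07]], "claw": [0.3,1,1,1,1]}}

```text
t: 4.27
eef_pos: [594.1, 272.3, 6.0]
tcp_rot: [3.142, 0.0, 1.243]
ft_force: [0.4, -0.3, -1.4]
opening: 0.517
grip_force: 30.0
```

{"fn": "arm_command", "kwargs": {"delta_pos": [[0,0,0],[0,0,0],[0,0,0],[0,0,0],[0,0,0]], "delta_rot": [[0,0,0],[0,0,0],[0,0,0],[0,0,0],[0,0,0]], "claw": [1,1,1,1,1]}}

```text
t: 4.68
eef_pos: [594.0, 272.4, 6.0]
tcp_rot: [-3.141, 0.0, 1.241]
ft_force: [0.4, 0.1, -2.0]
opening: 0.518
grip_force: 30.0
```

{"fn": "arm_command", "kwargs": {"delta_pos": [[0,0,0.04],[0,0,0.12],[0,0,0.2],[0,0,0.3],[0,0,0.36]], "delta_rot": [[0,0,0],[0,0,0],[0,0,0],[0,0,0],[0,0,0]], "claw": [1,1,1,1,1]}}

```text
t: 5.1
eef_pos: [594.5, 272.6, 99.1]
tcp_rot: [3.14, -0.001, 1.241]
ft_force: [0.7, 1.1, -2.0]
opening: 0.52
grip_force: 30.0
```

{"fn": "arm_command", "kwargs": {"delta_pos": [[-0.01,-0.08,0],[-0.03,-0.22,0],[-0.047,-0.37,0],[-0.064,-0.51,0],[-0.08,-0.6355,0]], "delta_rot": [[0,0,0],[0,0,0],[0,0,0],[0,0,0],[0,0,0]], "claw": [1,1,1,1,1]}}

```text
t: 5.52
eef_pos: [573.5, 111.8, 96.9]
tcp_rot: [3.141, -0.0, 1.241]
ft_force: [1.1, -0.3, -3.8]
opening: 0.52
grip_force: 30.0
```

{"fn": "arm_command", "kwargs": {"delta_pos": [[-0.018,-0.14,0],[-0.035,-0.28,0],[-0.052,-0.42,0],[-0.068,-0.54,0],[-0.08,-0.6355,0]], "delta_rot": [[0,0,0],[0,0,0],[0,0,0],[0,0,0],[0,0,0]], "claw": [1,1,1,1,1]}}

```text
t: 5.93
eef_pos: [553.5, -47.5, 96.9]
tcp_rot: [3.141, 0.0, 1.24]
ft_force: [1.8, 0.0, -2.4]
opening: 0.521
grip_force: 30.0
```

{"fn": "arm_command", "kwargs": {"delta_pos": [[0,0,-0.02],[0,0,-0.04],[0,0,-0.064],[0,0,-0.064],[0,0,-0.064]], "delta_rot": [[0,0,0],[0,0,0],[0,0,0],[0,0,0],[0,0,0]], "claw": [1,1,1,1,1]}}

```text
t: 6.35
eef_pos: [553.9, -44.3, 79.8]
tcp_rot: [-3.141, 0.0, 1.242]
ft_force: [1.0, 0.1, -2.4]
opening: 0.526
grip_force: 30.0
```

Run:
```python
from h import *
s=state(); print(s["eef_pos"].round(2),s["joints"].round(4).tolist(),s["tcp_rot"].round(4))
for n in ("scene","top"):
    im=read_camera(n); cv2.imwrite(f"pics/{n}1.png",cv2.cvtColor(im,cv2.COLOR_RGB2BGR))
    if n=="scene":
        b,m=brass(im)
        p=s["eef_pos"]
        print([x for x in b if 250<x[0][0]<380])
        print("pred centre", proj("scene",[p[0],p[1],p[2]-6+13]))
        u,v=map(int,proj("scene",[p[0],p[1],87])); print(u,v)
        cv2.imwrite("pics/c4.png",cv2.resize(cv2.cvtColor(im,cv2.COLOR_RGB2BGR)[150:260,250:400],None,fx=5.3,fy=5.3,interpolation=cv2.INTER_CUBIC))
```

```text
[553.91 -44.34  79.81] [-0.1988, 0.569, 1.8607, 0.0001, 0.7127, 0.1298] [-3.1406e+00  1.0000e-04  1.2422e+00]
[(array([303.05,  60.62]), array([298,  58,  11,   7,  39], dtype=int32)), (array([377.94, 166.37]), array([371, 163,  15,   8,  94], dtype=int32)), (array([301.1, 167.1]), array([299, 165,   6,   6,  20], dtype=int32)), (array([330.52, 166.7 ]), array([327, 164,   8,   6,  27], dtype=int32)), (array([316.96, 180.87]), array([315, 178,   6,   8,  23], dtype=int32)), (array([350.6, 185.2]), array([345, 180,  10,  10,  50], dtype=int32)), (array([314.3 , 201.86]), array([308, 192,  16,  20, 210], dtype=int32)), (array([365.42, 198.38]), array([360, 195,  12,   8,  73], dtype=int32)), (array([270.5 , 204.91]), array([266, 202,  10,   7,  64], dtype=int32))]
pred centre [317.94543067 201.86640584]
317 201
```

View pics/c4.png

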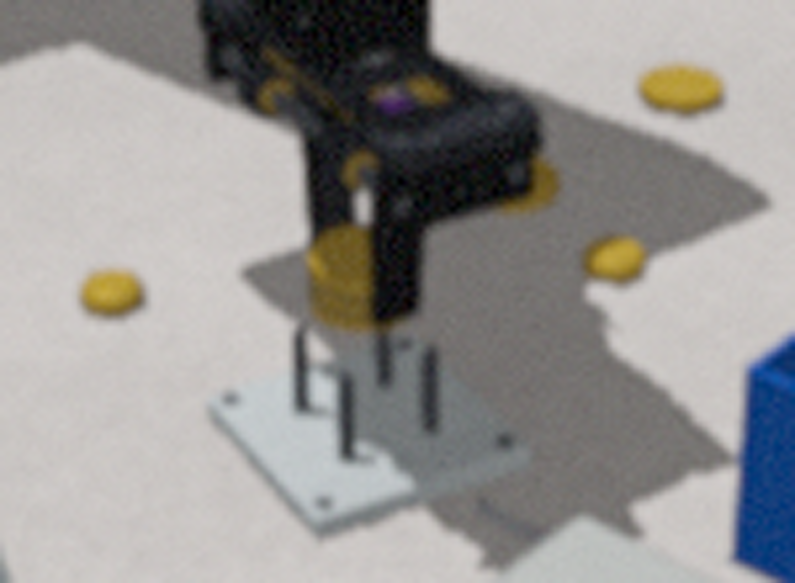

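The picture shows the hub held level over the pins, with its left edge at about (308,200). I compare its edge with the projected one to get the camera's bias.

```bash
cat >> h.py <<'E'
def cross(prof,x0):
    "sub-pixel 50% crossing of a 1-d profile"
    p=np.asarray(prof,float); h=(p[:2].mean()+p[-2:].mean())/2; i=np.where(np.diff(np.sign(p-h)))[0][0]
    return x0+i+(h-p[i])/(p[i+1]-p[i])
E
python3 - <<'E'
from h import *
s=state(); p=s["eef_pos"]; print(s["t"],p.round(2))
def sat(n): 
    i=cv2.imread(f"pics/{n}.png").astype(float); return i[...,2]-i[...,0]
S=sat("scene1")
a=np.linspace(0,2*np.pi,361)
def circ(c,z,r=25): return np.array([proj("scene",[c[0]+r*np.cos(t),c[1]+r*np.sin(t),z]) for t in a])
top,bot=circ(p,p[2]-6+26),circ(p,p[2]-6)
print("left pred",top[:,0].min().round(2),bot[:,0].min().round(2),"bottom pred",bot[:,1].max().round(2))
print("left meas",[round(cross(S[r,302:314],302),2) for r in range(197,209)])
print("pred bottom by col",[round(max(q[1] for q in bot if abs(q[0]-c)<.5),2) for c in range(311,319)])
print("bot meas",[round(cross(S[203:217,c],203),2) for c in range(311,319)])
# spacer centre by half-crossings in the first pictures, vs predicted width
S0=sat("scene0"); r=184
for nm,c,z,h in(("disc",(459,327.5),0,10),("spacer",(457.3,178.3),0,12)):
    A=np.vstack([circ(c,z),circ(c,z+h)]); u=A[:,0]; v=A[:,1]
    y=int(round((v[A[:,0].argmin()]+v[A[:,0].argmax()])/2)); x=int(A[:,0].mean())
    L=[cross(S0[k,int(u.min())-6:int(u.min())+5],int(u.min())-6) for k in(y-1,y,y+1)]; R=[cross(S0[k,int(u.max())-4:int(u.max())+7],int(u.max())-4) for k in(y-1,y,y+1)]
    T=cross(S0[int(v.min())-6:int(v.min())+3,x],int(v.min())-6); B=cross(S0[int(v.max())-2:int(v.max())+7,x],int(v.max())-2)
    print(nm,"pred L R T B",u.min().round(2),u.max().round(2),v.min().round(2),v.max().round(2),"meas",min(L),max(R),T,B)
E
```

```text
6.45 [554.19 -44.55  80.21]
left pred 307.06 307.4 bottom pred 212.3
left meas [np.float64(307.62), np.float64(307.18), np.float64(307.28), np.float64(307.41), np.float64(307.85), np.float64(308.23), np.float64(308.48), np.float64(308.67), np.float64(308.4), np.float64(308.47), np.float64(308.7), np.float64(308.36)]
pred bottom by col [np.float64(211.14), np.float64(211.53), np.float64(211.81), np.float64(212.03), np.float64(212.16), np.float64(212.25), np.float64(212.3), np.float64(212.3)]
bot meas [np.float64(210.68), np.float64(211.01), np.float64(211.26), np.float64(211.62), np.float64(211.76), np.float64(211.89), np.float64(211.97), np.float64(212.18)]
disc pred L R T B 368.86 385.46 160.96 171.29 meas 370.345 385.4852941176471 161.01470588235293 170.4391891891892
spacer pred L R T B 337.07 354.67 177.63 189.84 meas 338.44545454545454 354.6479591836735 177.91666666666666 188.82857142857142
```

Run:
```python
from h import *
g=cv2.imread("pics/scene0.png",0).astype(float); gt=cv2.imread("pics/top0.png",0).astype(float)
N=np.array([555.1,-46.]); y=np.radians(-18.95); R=np.array([[np.cos(y),-np.sin(y)],[np.sin(y),np.cos(y)]])
for sx in(-1,1):
  for sy in(-1,1):
    q=N+R@[21.6*sx,21.6*sy]; o=[]
    for z in(24,30,36,42,48,54):
        u,v=proj("scene",[*q,z]); r=int(round(v)); x0=int(round(u))-5; w=g[r,x0:x0+11]; w=np.clip(np.median(w)-12-w,0,None); o.append((w*np.arange(x0,x0+11)).sum()/w.sum()-u)
    ds=[]
    for n,G in(("scene",g),("top",gt)):
        q=N+R@[46*sx,46*sy]; u,v=proj(n,[*q,12]); x0,y0=int(round(u))-2,int(round(v))-2
        w=G[y0:y0+5,x0:x0+5]; w=np.clip(np.median(w)-6-w,0,None); yy,xx=np.mgrid[y0:y0+5,x0:x0+5]; ds.append((round((w*xx).sum()/w.sum()-u,2),round((w*yy).sum()/w.sum()-v,2)))
    print(sx,sy,"pin du",np.round(o,2),"dot scene/top",ds)
```

```text
-1 -1 pin du [0.24 0.29 0.32 0.38 0.33 0.25] dot scene/top [(np.float64(0.11), np.float64(-0.08)), (np.float64(-0.33), np.float64(0.81))]
-1 1 pin du [0.3  0.32 0.22 0.05 0.11 0.22] dot scene/top [(np.float64(-0.36), np.float64(0.24)), (np.float64(-0.49), np.float64(0.65))]
1 -1 pin du [ 0.08 -0.   -0.04  0.11  0.21  0.38] dot scene/top [(np.float64(0.21), np.float64(0.03)), (np.float64(-0.28), np.float64(0.7))]
1 1 pin du [ 0.02  0.03 -0.08  0.04  0.09  0.26] dot scene/top [(np.float64(0.21), np.float64(0.08)), (np.float64(-0.32), np.float64(0.88))]
```

The nest in the robot's frame is about (555.1,-46.0), consistent between the scene bias and the pins. I correct by +1, -1 mm and lower carefully.

{"fn": "arm_command", "kwargs": {"delta_pos": [[0.004,-0.004,-0.01],[0.004,-0.004,-0.03],[0.004,-0.004,-0.056],[0.004,-0.004,-0.056],[0.004,-0.004,-0.056]], "delta_rot": [[0,0,0],[0,0,0],[0,0,0],[0,0,0],[0,0,0]], "claw": [1,1,1,1,1]}}

```text
t: 6.87
eef_pos: [554.8, -46.3, 65.6]
tcp_rot: [-3.141, 0.0, 1.241]
ft_force: [0.5, -0.6, -2.5]
opening: 0.519
grip_force: 30.0
```

{"fn": "arm_command", "kwargs": {"delta_pos": [[0,0,-0.012],[0,0,-0.024],[0,0,-0.036],[0,0,-0.048],[0,0,-0.06]], "delta_rot": [[0,0,0],[0,0,0],[0,0,0],[0,0,0],[0,0,0]], "claw": [1,1,1,1,1]}}

```text
t: 7.28
eef_pos: [555.1, -46.3, 50.9]
tcp_rot: [3.142, 0.0, 1.241]
ft_force: [0.7, 0.8, -2.2]
opening: 0.518
grip_force: 30.0
```

{"fn": "arm_command", "kwargs": {"delta_pos": [[0,0,-0.028],[0,0,-0.056],[0,0,-0.084],[0,0,-0.11],[0,0,-0.126]], "delta_rot": [[0,0,0],[0,0,0],[0,0,0],[0,0,0],[0,0,0]], "claw": [1,1,1,1,1]}}

```text
t: 7.7
eef_pos: [554.8, -46.3, 18.5]
tcp_rot: [-3.141, 0.0, 1.241]
ft_force: [0.9, 0.1, -2.0]
opening: 0.517
grip_force: 30.0
```

{"fn": "arm_command", "kwargs": {"delta_pos": [[0,0,-0.002],[0,0,-0.004],[0,0,-0.006],[0,0,-0.006],[0,0,-0.006]], "delta_rot": [[0,0,0],[0,0,0],[0,0,0],[0,0,0],[0,0,0]], "claw": [1,1,1,1,1]}}

```text
t: 8.12
eef_pos: [555.1, -46.3, 18.4]
tcp_rot: [3.141, -0.0, 1.241]
ft_force: [-0.1, -0.4, -3.3]
opening: 0.523
grip_force: 30.0
```

{"fn": "arm_command", "kwargs": {"delta_pos": [[0,0,-0.002],[0,0,-0.003],[0,0,-0.003],[0,0,-0.003],[0,0,-0.003]], "delta_rot": [[0,0,0],[0,0,0],[0,0,0],[0,0,0],[0,0,0]], "claw": [1,1,1,1,1]}}

```text
t: 8.53
eef_pos: [555.2, -46.4, 18.0]
tcp_rot: [3.141, -0.0, 1.241]
ft_force: [-1.5, 0.7, 5.8]
opening: 0.523
grip_force: 30.0
```

Contact is 5.8 N upward at the right height, so the hub is seated. I release it and go to the spacer at about (457.3,178.3).

{"fn": "arm_command", "kwargs": {"delta_pos": [[0,0,0],[0,0,0],[0,0,0],[0,0,0.01],[0,0,0.05]], "delta_rot": [[0,0,0],[0,0,0],[0,0,0],[0,0,0],[0,0,0]], "claw": [0.15,0.15,0.15,0.15,0.15]}}

```text
t: 8.95
eef_pos: [554.5, -46.2, 29.2]
tcp_rot: [-3.14, 0.0, 1.241]
ft_force: [-0.2, -0.3, -0.1]
opening: 0.808
grip_force: 0.0
```

{"fn": "arm_command", "kwargs": {"delta_pos": [[0,0,0.08],[0,0,0.18],[0,0,0.28],[-0.03,0.07,0.34],[-0.08,0.18,0.35]], "delta_rot": [[0,0,0],[0,0,0],[0,0,0],[0,0,0],[0,0,0]], "claw": [0.15,0.15,0.15,0.15,0.15]}}

```text
t: 9.37
eef_pos: [536.9, -2.5, 120.9]
tcp_rot: [3.136, -0.001, 1.238]
ft_force: [0.4, 0.5, -0.8]
opening: 0.851
grip_force: 0.0
```

{"fn": "arm_command", "kwargs": {"delta_pos": [[-0.06,0.14,0],[-0.12,0.28,0],[-0.18,0.42,0],[-0.24,0.56,0],[-0.29,0.67,-0.05]], "delta_rot": [[0,0,0],[0,0,0],[0,0,0],[0,0,0],[0,0,0]], "claw": [0.15,0.15,0.15,0.15,0.15]}}

```text
t: 9.78
eef_pos: [462.3, 168.4, 107.2]
tcp_rot: [3.138, -0.002, 1.241]
ft_force: [1.0, -0.3, 0.5]
opening: 0.85
grip_force: 0.0
```

{"fn": "arm_command", "kwargs": {"delta_pos": [[-0.021,0.048,-0.1],[-0.021,0.048,-0.22],[-0.021,0.048,-0.31],[-0.021,0.048,-0.36],[-0.021,0.048,-0.385]], "delta_rot": [[0,0,0],[0,0,0],[0,0,0],[0,0,0],[0,0,0]], "claw": [0.15,0.15,0.15,0.15,0.15]}}

```text
t: 10.2
eef_pos: [456.8, 178.2, 7.6]
tcp_rot: [-3.14, 0.001, 1.241]
ft_force: [0.5, 0.6, 0.4]
opening: 0.851
grip_force: 0.0
```

{"fn": "arm_command", "kwargs": {"delta_pos": [[0,0,-0.018],[0,0,-0.018],[0,0,-0.018],[0,0,-0.018],[0,0,-0.018]], "delta_rot": [[0,0,0],[0,0,0],[0,0,0],[0,0,0],[0,0,0]], "claw": [0.15,1,1,1,1]}}

```text
t: 10.62
eef_pos: [457.7, 178.2, 5.0]
tcp_rot: [3.14, -0.001, 1.241]
ft_force: [0.0, -0.6, 0.0]
opening: 0.626
grip_force: 0.0
```

{"fn": "arm_command", "kwargs": {"delta_pos": [[0,0,0],[0,0,0],[0,0,0],[0,0,0],[0,0,0]], "delta_rot": [[0,0,0],[0,0,0],[0,0,0],[0,0,0],[0,0,0]], "claw": [1,1,1,1,1]}}

```text
t: 11.03
eef_pos: [457.6, 178.2, 4.7]
tcp_rot: [3.141, -0.0, 1.241]
ft_force: [-0.1, -0.7, 6.9]
opening: 0.516
grip_force: 30.0
```

{"fn": "arm_command", "kwargs": {"delta_pos": [[0,0,0],[0,0,0],[0,0,0],[0,0,0],[0,0,0]], "delta_rot": [[0,0,0],[0,0,0],[0,0,0.06],[0,0,0.12],[0,0,0.18]], "claw": [0.3,0.3,0.3,0.3,0.3]}}

```text
t: 11.45
eef_pos: [457.2, 178.1, 4.1]
tcp_rot: [-3.141, 0.0, 1.528]
ft_force: [0.4, 0.4, -0.1]
opening: 0.698
grip_force: 0.0
```

{"fn": "arm_command", "kwargs": {"delta_pos": [[0,0,0],[0,0,0],[0,0,0],[0,0,0],[0,0,0]], "delta_rot": [[0,0,0.075],[0,0,0.15],[0,0,0.225],[0,0,0.3],[0,0,0.375]], "claw": [0.3,0.3,0.3,0.3,0.3]}}

```text
t: 11.87
eef_pos: [457.2, 178.2, 4.1]
tcp_rot: [-3.141, -0.0, 2.118]
ft_force: [0.1, 0.6, 0.5]
opening: 0.705
grip_force: 0.0
```

{"fn": "arm_command", "kwargs": {"delta_pos": [[0,0,0],[0,0,0],[0,0,0],[0,0,0],[0,0,0]], "delta_rot": [[0,0,0.075],[0,0,0.15],[0,0,0.225],[0,0,0.3],[0,0,0.375]], "claw": [0.3,0.3,0.3,0.3,0.3]}}

```text
t: 12.28
eef_pos: [457.2, 178.1, 4.1]
tcp_rot: [-3.142, -0.0, 2.708]
ft_force: [-0.9, -0.3, -0.6]
opening: 0.704
grip_force: 0.0
```

{"fn": "arm_command", "kwargs": {"delta_pos": [[0,0,0],[0,0,0],[0,0,0],[0,0,0],[0,0,0]], "delta_rot": [[0,0,0.07],[0,0,0.07],[0,0,0.07],[0,0,0.07],[0,0,0.07]], "claw": [0.3,1,1,1,1]}}

```text
t: 12.7
eef_pos: [457.3, 178.2, 4.1]
tcp_rot: [3.142, -0.0, 2.809]
ft_force: [-0.2, 0.3, -0.9]
opening: 0.505
grip_force: 30.0
```

{"fn": "arm_command", "kwargs": {"delta_pos": [[0,0,0],[0,0,0],[0,0,0],[0,0,0],[0,0,0]], "delta_rot": [[0,0,0],[0,0,0],[0,0,0],[0,0,0],[0,0,0]], "claw": [1,1,1,1,1]}}

```text
t: 13.12
eef_pos: [457.3, 178.2, 4.1]
tcp_rot: [3.142, -0.0, 2.811]
ft_force: [-0.4, -0.4, -0.1]
opening: 0.51
grip_force: 30.0
```

{"fn": "arm_command", "kwargs": {"delta_pos": [[0,0,0.04],[0,0,0.13],[0,0,0.24],[0,0,0.33],[0.02,-0.05,0.38]], "delta_rot": [[0,0,0],[0,0,0],[0,0,0],[0,0,0],[0,0,0]], "claw": [1,1,1,1,1]}}

```text
t: 13.53
eef_pos: [462.3, 166.7, 102.1]
tcp_rot: [3.14, 0.002, 2.813]
ft_force: [-0.1, -0.9, -1.3]
opening: 0.515
grip_force: 30.0
```

{"fn": "arm_command", "kwargs": {"delta_pos": [[0.06,-0.14,0],[0.12,-0.28,0],[0.18,-0.42,0],[0.24,-0.55,0],[0.3,-0.69,0]], "delta_rot": [[0,0,0],[0,0,0],[0,0,0],[0,0,0],[0,0,0]], "claw": [1,1,1,1,1]}}

```text
t: 13.95
eef_pos: [537.6, -8.4, 100.0]
tcp_rot: [3.141, 0.0, 2.812]
ft_force: [2.0, -0.3, -1.3]
opening: 0.513
grip_force: 30.0
```

{"fn": "arm_command", "kwargs": {"delta_pos": [[0.045,-0.1,-0.02],[0.071,-0.158,-0.06],[0.071,-0.158,-0.1],[0.071,-0.158,-0.117],[0.071,-0.158,-0.117]], "delta_rot": [[0,0,0],[0,0,0],[0,0,0],[0,0,0],[0,0,0]], "claw": [1,1,1,1,1]}}

```text
t: 14.37
eef_pos: [553.7, -45.2, 68.7]
tcp_rot: [-3.141, -0.003, 2.812]
ft_force: [-1.0, -0.0, -1.2]
opening: 0.508
grip_force: 30.0
```

{"fn": "arm_command", "kwargs": {"delta_pos": [[0,0,0],[0,0,-0.012],[0,0,-0.024],[0,0,-0.036],[0,0,-0.05]], "delta_rot": [[0,0,0],[0,0,0],[0,0,0],[0,0,0],[0,0,0]], "claw": [1,1,1,1,1]}}

```text
t: 14.78
eef_pos: [555.1, -46.0, 57.4]
tcp_rot: [3.141, 0.0, 2.812]
ft_force: [-0.2, 0.9, -1.8]
opening: 0.51
grip_force: 30.0
```

{"fn": "arm_command", "kwargs": {"delta_pos": [[0,0,-0.014],[0,0,-0.028],[0,0,-0.042],[0,0,-0.054],[0,0,-0.056]], "delta_rot": [[0,0,0],[0,0,0],[0,0,0],[0,0,0],[0,0,0]], "claw": [1,1,1,1,1]}}

```text
t: 15.2
eef_pos: [554.8, -46.3, 42.8]
tcp_rot: [3.142, -0.001, 2.812]
ft_force: [-0.4, 1.2, -1.0]
opening: 0.51
grip_force: 30.0
```

{"fn": "arm_command", "kwargs": {"delta_pos": [[0,0,-0.002],[0,0,-0.004],[0,0,-0.006],[0,0,-0.007],[0,0,-0.007]], "delta_rot": [[0,0,0],[0,0,0],[0,0,0],[0,0,0],[0,0,0]], "claw": [1,1,1,1,1]}}

```text
t: 15.62
eef_pos: [555.2, -46.4, 42.1]
tcp_rot: [3.141, 0.001, 2.812]
ft_force: [-0.9, -0.1, 4.0]
opening: 0.508
grip_force: 30.0
```

The spacer is seated. I release it and go to the disc at about (459,327.5).

{"fn": "arm_command", "kwargs": {"delta_pos": [[0,0,0],[0,0,0],[0,0,0],[0,0,0.01],[0,0,0.05]], "delta_rot": [[0,0,0],[0,0,0],[0,0,0],[0,0,0],[0,0,0]], "claw": [0.15,0.15,0.15,0.15,0.15]}}

```text
t: 16.03
eef_pos: [554.5, -46.2, 53.5]
tcp_rot: [-3.141, -0.002, 2.812]
ft_force: [-0.6, 0.3, 0.2]
opening: 0.802
grip_force: 0.0
```

{"fn": "arm_command", "kwargs": {"delta_pos": [[0,0,0.08],[0,0,0.16],[0,0,0.22],[-0.01,0.05,0.25],[-0.04,0.16,0.25]], "delta_rot": [[0,0,0],[0,0,0],[0,0,0],[0,0,0],[0,0,0]], "claw": [0.15,0.15,0.15,0.15,0.15]}}

```text
t: 16.45
eef_pos: [546.4, -7.3, 118.7]
tcp_rot: [3.141, 0.004, 2.809]
ft_force: [0.2, 0.4, -0.5]
opening: 0.85
grip_force: 0.0
```

{"fn": "arm_command", "kwargs": {"delta_pos": [[-0.032,0.124,0],[-0.064,0.248,0],[-0.096,0.372,0],[-0.128,0.496,0],[-0.16,0.62,0]], "delta_rot": [[0,0,0],[0,0,0],[0,0,0],[0,0,0],[0,0,0]], "claw": [0.15,0.15,0.15,0.15,0.15]}}

```text
t: 16.87
eef_pos: [503.9, 150.7, 116.8]
tcp_rot: [3.142, -0.0, 2.812]
ft_force: [0.6, 0.1, 0.0]
opening: 0.847
grip_force: 0.0
```

{"fn": "arm_command", "kwargs": {"delta_pos": [[-0.032,0.124,0],[-0.064,0.248,0],[-0.096,0.372,0],[-0.128,0.496,0],[-0.16,0.62,-0.05]], "delta_rot": [[0,0,0],[0,0,0],[0,0,0],[0,0,0],[0,0,0]], "claw": [0.15,0.15,0.15,0.15,0.15]}}

```text
t: 17.28
eef_pos: [464.5, 306.1, 105.9]
tcp_rot: [3.139, 0.002, 2.812]
ft_force: [0.4, -0.4, 0.2]
opening: 0.848
grip_force: 0.0
```

{"fn": "arm_command", "kwargs": {"delta_pos": [[-0.024,0.095,-0.08],[-0.024,0.095,-0.2],[-0.024,0.095,-0.3],[-0.024,0.095,-0.36],[-0.024,0.095,-0.385]], "delta_rot": [[0,0,0],[0,0,0],[0,0,0],[0,0,0],[0,0,0]], "claw": [0.15,0.15,0.15,0.15,0.15]}}

```text
t: 17.7
eef_pos: [457.3, 327.6, 5.8]
tcp_rot: [-3.139, -0.002, 2.812]
ft_force: [-0.2, -0.5, -0.0]
opening: 0.849
grip_force: 0.0
```

{"fn": "arm_command", "kwargs": {"delta_pos": [[0,0,-0.015],[0,0,-0.015],[0,0,-0.015],[0,0,-0.015],[0,0,-0.015]], "delta_rot": [[0,0,0],[0,0,0],[0,0,0],[0,0,0],[0,0,0]], "claw": [0.15,1,1,1,1]}}

```text
t: 18.12
eef_pos: [459.5, 327.6, 5.1]
tcp_rot: [3.14, 0.001, 2.811]
ft_force: [0.2, 0.0, 0.2]
opening: 0.621
grip_force: 0.0
```

{"fn": "arm_command", "kwargs": {"delta_pos": [[0,0,0],[0,0,0],[0,0,0],[0,0,0],[0,0,0]], "delta_rot": [[0,0,0],[0,0,0],[0,0,0],[0,0,0],[0,0,0]], "claw": [1,1,1,1,1]}}

```text
t: 18.53
eef_pos: [459.4, 327.6, 4.8]
tcp_rot: [3.141, 0.001, 2.811]
ft_force: [-0.5, 0.1, 6.6]
opening: 0.512
grip_force: 30.0
```

{"fn": "arm_command", "kwargs": {"delta_pos": [[0,0,0],[0,0,0],[0,0,0],[0,0,0],[0,0,0]], "delta_rot": [[0,0,0],[0,0,0],[0,0,-0.06],[0,0,-0.12],[0,0,-0.18]], "claw": [0.3,0.3,0.3,0.3,0.3]}}

```text
t: 18.95
eef_pos: [459.0, 327.3, 4.0]
tcp_rot: [-3.141, -0.0, 2.524]
ft_force: [-0.9, 0.2, -0.2]
opening: 0.701
grip_force: 0.0
```

{"fn": "arm_command", "kwargs": {"delta_pos": [[0,0,0],[0,0,0],[0,0,0],[0,0,0],[0,0,0]], "delta_rot": [[0,0,-0.075],[0,0,-0.15],[0,0,-0.225],[0,0,-0.3],[0,0,-0.375]], "claw": [0.3,0.3,0.3,0.3,0.3]}}

```text
t: 19.37
eef_pos: [459.0, 327.3, 4.0]
tcp_rot: [-3.141, 0.0, 1.934]
ft_force: [1.0, 0.2, -0.2]
opening: 0.704
grip_force: 0.0
```

{"fn": "arm_command", "kwargs": {"delta_pos": [[0,0,0],[0,0,0],[0,0,0],[0,0,0],[0,0,0]], "delta_rot": [[0,0,-0.075],[0,0,-0.15],[0,0,-0.225],[0,0,-0.3],[0,0,-0.375]], "claw": [0.3,0.3,0.3,0.3,0.3]}}

```text
t: 19.78
eef_pos: [459.0, 327.3, 4.0]
tcp_rot: [-3.141, 0.0, 1.345]
ft_force: [0.4, -0.5, -0.4]
opening: 0.701
grip_force: 0.0
```

{"fn": "arm_command", "kwargs": {"delta_pos": [[0,0,0],[0,0,0],[0,0,0],[0,0,0],[0,0,0]], "delta_rot": [[0,0,-0.07],[0,0,-0.07],[0,0,-0.07],[0,0,-0.07],[0,0,-0.07]], "claw": [0.3,1,1,1,1]}}

```text
t: 20.2
eef_pos: [459.1, 327.4, 4.1]
tcp_rot: [3.142, 0.0, 1.243]
ft_force: [0.7, -0.5, -1.5]
opening: 0.514
grip_force: 30.0
```

{"fn": "arm_command", "kwargs": {"delta_pos": [[0,0,0],[0,0,0],[0,0,0],[0,0,0],[0,0,0]], "delta_rot": [[0,0,0],[0,0,0],[0,0,0],[0,0,0],[0,0,0]], "claw": [1,1,1,1,1]}}

```text
t: 20.62
eef_pos: [459.0, 327.4, 4.1]
tcp_rot: [-3.142, 0.0, 1.241]
ft_force: [0.4, -0.6, -1.9]
opening: 0.518
grip_force: 30.0
```

{"fn": "arm_command", "kwargs": {"delta_pos": [[0,0,0.04],[0,0,0.14],[0,0,0.26],[0,0,0.37],[0.01,-0.04,0.42]], "delta_rot": [[0,0,0],[0,0,0],[0,0,0],[0,0,0],[0,0,0]], "claw": [1,1,1,1,1]}}

```text
t: 21.03
eef_pos: [462.2, 318.6, 112.9]
tcp_rot: [3.139, -0.003, 1.242]
ft_force: [0.1, 0.4, -2.4]
opening: 0.517
grip_force: 30.0
```

{"fn": "arm_command", "kwargs": {"delta_pos": [[0.032,-0.124,0],[0.064,-0.248,0],[0.096,-0.372,0],[0.128,-0.496,0],[0.16,-0.62,0]], "delta_rot": [[0,0,0],[0,0,0],[0,0,0],[0,0,0],[0,0,0]], "claw": [1,1,1,1,1]}}

```text
t: 21.45
eef_pos: [501.4, 160.3, 109.1]
tcp_rot: [-3.141, 0.0, 1.241]
ft_force: [1.2, 0.7, -1.4]
opening: 0.514
grip_force: 30.0
```

{"fn": "arm_command", "kwargs": {"delta_pos": [[0.032,-0.124,0],[0.064,-0.248,0],[0.096,-0.372,0],[0.128,-0.496,0],[0.16,-0.62,0]], "delta_rot": [[0,0,0],[0,0,0],[0,0,0],[0,0,0],[0,0,0]], "claw": [1,1,1,1,1]}}

```text
t: 21.87
eef_pos: [541.2, 5.2, 109.1]
tcp_rot: [-3.141, 0.0, 1.241]
ft_force: [1.0, -0.3, -0.4]
opening: 0.513
grip_force: 30.0
```

{"fn": "arm_command", "kwargs": {"delta_pos": [[0.03,-0.12,0],[0.054,-0.215,0],[0.054,-0.215,-0.05],[0.054,-0.215,-0.1],[0.054,-0.215,-0.109]], "delta_rot": [[0,0,0],[0,0,0],[0,0,0],[0,0,0],[0,0,0]], "claw": [1,1,1,1,1]}}

```text
t: 22.28
eef_pos: [553.8, -47.3, 80.2]
tcp_rot: [-3.139, 0.0, 1.24]
ft_force: [-0.3, 0.2, -1.9]
opening: 0.515
grip_force: 30.0
```

{"fn": "arm_command", "kwargs": {"delta_pos": [[0,0,0],[0,0,0],[0,0,-0.01],[0,0,-0.02],[0,0,-0.03]], "delta_rot": [[0,0,0],[0,0,0],[0,0,0],[0,0,0],[0,0,0]], "claw": [1,1,1,1,1]}}

```text
t: 22.7
eef_pos: [555.2, -46.2, 74.6]
tcp_rot: [3.141, -0.0, 1.241]
ft_force: [-0.0, -0.2, -0.5]
opening: 0.51
grip_force: 30.0
```

{"fn": "arm_command", "kwargs": {"delta_pos": [[0,0,-0.014],[0,0,-0.028],[0,0,-0.042],[0,0,-0.056],[0,0,-0.068]], "delta_rot": [[0,0,0],[0,0,0],[0,0,0],[0,0,0],[0,0,0]], "claw": [1,1,1,1,1]}}

```text
t: 23.12
eef_pos: [555.0, -46.3, 56.9]
tcp_rot: [-3.141, 0.0, 1.241]
ft_force: [-0.8, -0.7, -1.7]
opening: 0.515
grip_force: 30.0
```

{"fn": "arm_command", "kwargs": {"delta_pos": [[0,0,-0.004],[0,0,-0.008],[0,0,-0.011],[0,0,-0.013],[0,0,-0.015]], "delta_rot": [[0,0,0],[0,0,0],[0,0,0],[0,0,0],[0,0,0]], "claw": [1,1,1,1,1]}}

```text
t: 23.53
eef_pos: [555.1, -46.4, 54.0]
tcp_rot: [3.141, -0.0, 1.241]
ft_force: [-3.4, 0.7, 8.4]
opening: 0.514
grip_force: 30.0
```

{"fn": "arm_command", "kwargs": {"delta_pos": [[0,0,0],[0,0,0],[0,0,0],[0,0,0.01],[0,0,0.05]], "delta_rot": [[0,0,0],[0,0,0],[0,0,0],[0,0,0],[0,0,0]], "claw": [0.15,0.15,0.15,0.15,0.15]}}

```text
t: 23.95
eef_pos: [554.5, -46.2, 65.5]
tcp_rot: [-3.14, 0.0, 1.241]
ft_force: [-0.7, -0.2, -0.7]
opening: 0.807
grip_force: 0.0
```

{"fn": "arm_command", "kwargs": {"delta_pos": [[0,0,0.1],[0,0,0.24],[0,0,0.38],[0,0,0.5],[0,0,0.55]], "delta_rot": [[0,0,0],[0,0,0],[0,0,0],[0,0,0],[0,0,0]], "claw": [0.15,0.15,0.15,0.15,0.15]}}

```text
t: 24.37
eef_pos: [556.0, -46.5, 208.7]
tcp_rot: [3.136, -0.001, 1.241]
ft_force: [-0.1, -1.3, 0.3]
opening: 0.848
grip_force: 0.0
```

Run:
```python
from h import *
s=state(); print(s["eef_pos"].round(2),s["joints"].round(4).tolist())
ims=[]
for n in ("scene","top"):
    im=read_camera(n); cv2.imwrite(f"pics/{n}2.png",cv2.cvtColor(im,cv2.COLOR_RGB2BGR)); ims.append(cv2.imread(f"pics/{n}2.png"))
print([proj("scene",[555.1,-46.3,z]).round(1).tolist() for z in(12,38,60)])
a=cv2.resize(ims[0][150:250,265:390],None,fx=4,fy=4,interpolation=cv2.INTER_CUBIC)
b=cv2.resize(cv2.imread("pics/scene0.png")[200:300,200:275],None,fx=4,fy=4,interpolation=cv2.INTER_CUBIC)
cv2.imwrite("pics/c5.png",np.hstack([a,b]))
```

```text
[556.05 -46.47 208.71] [-0.2018, 0.4, 1.7362, -0.0, 0.9994, 0.1281]
[[318.3, 228.8], [318.1, 219.9], [318.0, 212.1]]
```

View pics/c5.png

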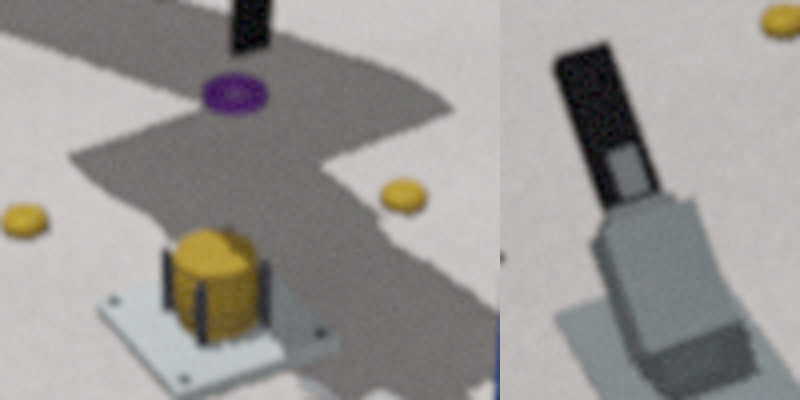

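The stack is seated between the pins, with the disc's top at crop (215,250), pixel (319,212); prediction was (318,212). Now the reader, located in both views from its black handle.

Run:
```python
from h import *
for n,(x0,y0,x1,y1) in {"scene":(205,203,250,255),"top":(398,190,425,230)}.items():
    g=cv2.imread(f"pics/{n}0.png")[y0:y1,x0:x1].max(2)
    G=cv2.resize(g,None,fx=8,fy=8,interpolation=cv2.INTER_CUBIC)
    for th in (60,75):
        m=(G<th).astype(np.uint8); cs,_=cv2.findContours(m,0,2); c=max(cs,key=cv2.contourArea)
        q=cv2.approxPolyDP(cv2.convexHull(c),12,True)[:,0]
        print(n,th,np.round((q+.5)/8-.5+[x0,y0],1).tolist())
yaw=np.radians(-17.6);h=np.array([np.cos(yaw),np.sin(yaw)]); l=np.array([-h[1],h[0]])
print("pred for nose (588,-300):")
N=np.array([588,-300.]); s=.7071
for n in("scene","top"):
    print(n,{(zz,xx,yy):proj(n,[*(N+h*s*(-zz+xx)+l*yy),24.6+s*(zz+xx)]).round(1).tolist() for zz in(72,155) for xx in(-13,13) for yy in(-15,15)})
```

```text
scene 60 [[225.2, 211.1], [238.7, 245.3], [226.6, 251.6], [213.7, 217.9], [214.9, 214.2]]
scene 75 [[224.8, 210.9], [239.1, 246.6], [226.6, 251.9], [213.4, 217.9], [214.4, 214.2]]
top 60 [[406.1, 198.1], [418.2, 202.1], [416.8, 217.1], [412.8, 225.8], [404.1, 222.8], [403.4, 203.1]]
top 75 [[398.4, 189.6], [407.4, 189.6], [418.9, 201.3], [417.2, 217.1], [412.9, 226.1], [404.3, 223.3], [397.6, 210.9]]
pred for nose (588,-300):
scene {(72, -13, -15): [225.0, 254.7], (72, -13, 15): [238.8, 250.0], (72, 13, -15): [227.0, 252.3], (72, 13, 15): [241.2, 247.5], (155, -13, -15): [211.5, 217.2], (155, -13, 15): [225.3, 213.0], (155, 13, -15): [213.2, 213.8], (155, 13, 15): [227.4, 209.6]}
top {(72, -13, -15): [416.0, 206.3], (72, -13, 15): [405.6, 202.9], (72, 13, -15): [419.4, 199.3], (72, 13, 15): [408.9, 195.9], (155, -13, -15): [414.4, 225.4], (155, -13, 15): [403.5, 221.9], (155, 13, -15): [418.0, 218.3], (155, 13, 15): [406.9, 214.7]}
```

The handle fits a nose at about (588,-300.5), holder yaw -17.6°. The predicted corners agree within 1 px in both views. I grip the handle from straight above, across its level width, at 110 from the nose.

{"fn": "arm_command", "kwargs": {"delta_pos": [[-0.011,-0.06,0],[-0.022,-0.12,0],[-0.033,-0.18,0],[-0.044,-0.24,0],[-0.055,-0.308,0]], "delta_rot": [[0,0,-0.066],[0,0,-0.132],[0,0,-0.198],[0,0,-0.264],[0,0,-0.33]], "claw": [0,0,0,0,0]}}

```text
t: 24.88
eef_pos: [540.6, -123.6, 202.7]
tcp_rot: [-3.14, 0.001, 0.718]
ft_force: [0.4, 0.1, 0.8]
opening: 0.999
grip_force: 0.0
```

{"fn": "arm_command", "kwargs": {"delta_pos": [[-0.011,-0.06,0],[-0.022,-0.12,0],[-0.033,-0.18,0],[-0.044,-0.24,0],[-0.055,-0.308,0]], "delta_rot": [[0,0,-0.066],[0,0,-0.132],[0,0,-0.198],[0,0,-0.264],[0,0,-0.33]], "claw": [0,0,0,0,0]}}

```text
t: 25.3
eef_pos: [526.9, -200.7, 202.7]
tcp_rot: [-3.14, 0.001, 0.199]
ft_force: [-0.0, -0.5, -1.0]
opening: 1.002
grip_force: 0.0
```

{"fn": "arm_command", "kwargs": {"delta_pos": [[-0.011,-0.06,0],[-0.022,-0.12,0],[-0.033,-0.18,0],[-0.044,-0.24,0],[-0.055,-0.307,0]], "delta_rot": [[0,0,-0.066],[0,0,-0.132],[0,0,-0.198],[0,0,-0.264],[0,0,-0.325]], "claw": [0,0,0,0,0]}}

```text
t: 25.72
eef_pos: [513.2, -277.4, 202.6]
tcp_rot: [-3.141, 0.002, -0.312]
ft_force: [0.2, 0.4, 0.1]
opening: 1.001
grip_force: 0.0
```

{"fn": "arm_command", "kwargs": {"delta_pos": [[0,0,0],[0,0,-0.05],[0,0,-0.1],[0,0,-0.13],[0,0,-0.14]], "delta_rot": [[0,0,0],[0,0,0],[0,0,0],[0,0,0],[0,0,0]], "claw": [0,0,0,0,0]}}

```text
t: 26.13
eef_pos: [513.2, -276.3, 167.0]
tcp_rot: [-3.141, 0.003, -0.305]
ft_force: [0.7, 1.0, -0.7]
opening: 1.001
grip_force: 0.0
```

Run:
```python
from h import *
s=state(); print(s["eef_pos"].round(2),s["tcp_rot"].round(4),s["joints"].round(4).tolist())
im=read_camera("scene"); cv2.imwrite("pics/c6.png",cv2.resize(cv2.cvtColor(im,cv2.COLOR_RGB2BGR)[140:300,160:340],None,fx=3.7,fy=3.7,interpolation=cv2.INTER_CUBIC))
```

```text
[ 513.23 -276.27  166.97] [-3.1408e+00  2.8000e-03 -3.0490e-01] [-0.6071, 0.4846, 1.7167, -0.0001, 0.9432, 1.2686]
```

View pics/c6.png

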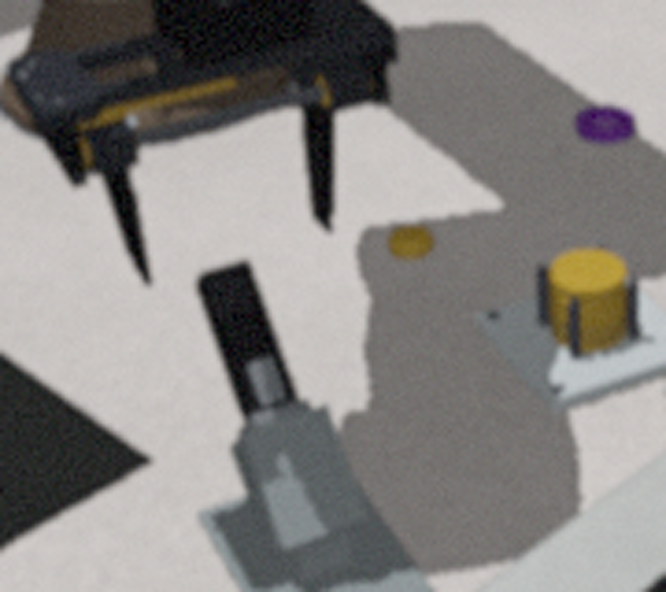

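The fingers straddle the handle, with their tips at crop (148,283) and (327,228) on either side of the handle end at (225,270). I descend and grip.

{"fn": "arm_command", "kwargs": {"delta_pos": [[0,0,-0.09],[0,0,-0.18],[0,0,-0.27],[0,0,-0.32],[0,0,-0.341]], "delta_rot": [[0,0,0],[0,0,0],[0,0,0],[0,0,0],[0,0,0]], "claw": [0,0,0,0,0.3]}}

```text
t: 26.6
eef_pos: [513.4, -276.5, 81.9]
tcp_rot: [-3.141, 0.002, -0.306]
ft_force: [0.2, 0.5, 0.9]
opening: 0.97
grip_force: 0.0
```

{"fn": "arm_command", "kwargs": {"delta_pos": [[0,0,0],[0,0,0],[0,0,0],[0,0,0],[0,0,0]], "delta_rot": [[0,0,0],[0,0,0],[0,0,0],[0,0,0],[0,0,0]], "claw": [1,1,1,1,1]}}

```text
t: 27.02
eef_pos: [514.1, -277.2, 84.3]
tcp_rot: [3.141, -0.001, -0.306]
ft_force: [-0.0, -0.2, -0.4]
opening: 0.636
grip_force: 0.0
```

{"fn": "arm_command", "kwargs": {"delta_pos": [[0,0,0],[0,0,0],[0,0,0],[0,0,0],[0,0,0]], "delta_rot": [[0,0,0],[0,0,0],[0,0,0],[0,0,0],[0,0,0]], "claw": [1,1,1,1,1]}}

```text
t: 27.43
eef_pos: [513.8, -277.0, 83.4]
tcp_rot: [-3.142, 0.0, -0.306]
ft_force: [0.6, -0.1, 0.6]
opening: 0.314
grip_force: 30.0
```

{"fn": "arm_command", "kwargs": {"delta_pos": [[0,0,0],[0,0,0],[0,0,0],[0,0,0],[0,0,0]], "delta_rot": [[0,0,0],[0,0,0],[0,0,0],[0,0,0],[0,0,0]], "claw": [1,1,1,1,1]}}

```text
t: 27.85
eef_pos: [513.8, -277.0, 83.4]
tcp_rot: [3.142, 0.0, -0.306]
ft_force: [0.3, 0.6, 1.9]
opening: 0.319
grip_force: 30.0
```

{"fn": "arm_command", "kwargs": {"delta_pos": [[-0.01,0.003,0.011],[-0.03,0.01,0.032],[-0.053,0.017,0.056],[-0.078,0.025,0.082],[-0.1,0.032,0.105]], "delta_rot": [[0,0,0],[0,0,0],[0,0,0],[0,0,0],[0,0,0]], "claw": [1,1,1,1,1]}}

```text
t: 28.27
eef_pos: [487.9, -268.8, 110.5]
tcp_rot: [3.141, 0.0, -0.306]
ft_force: [0.7, -0.5, -2.3]
opening: 0.312
grip_force: 30.0
```

{"fn": "arm_command", "kwargs": {"delta_pos": [[-0.026,0.008,0.027],[-0.052,0.016,0.055],[-0.078,0.025,0.082],[-0.105,0.033,0.11],[-0.129,0.041,0.136]], "delta_rot": [[0,0,0],[0,0,0],[0,0,0],[0,0,0],[0,0,0]], "claw": [1,1,1,1,1]}}

```text
t: 28.68
eef_pos: [455.6, -258.5, 144.4]
tcp_rot: [-3.142, 0.0, -0.306]
ft_force: [-0.1, 0.0, -2.0]
opening: 0.314
grip_force: 30.0
```

{"fn": "arm_command", "kwargs": {"delta_pos": [[-0.02,0.006,0.04],[-0.03,0.01,0.12],[-0.04,0.013,0.22],[-0.04,0.013,0.32],[-0.04,0.013,0.4]], "delta_rot": [[0,0,0],[0,0,0],[0,0,0],[0,0,0],[0,0,0]], "claw": [1,1,1,1,1]}}

```text
t: 29.1
eef_pos: [446.2, -255.5, 246.1]
tcp_rot: [3.141, -0.001, -0.306]
ft_force: [-0.2, 0.3, -2.7]
opening: 0.313
grip_force: 30.0
```

Run:
```python
from h import *
s=state(); print(s["eef_pos"].round(2),s["tcp_rot"].round(4),s["joints"].round(4).tolist(),s["ft_force"].round(1))
im=read_camera("scene"); cv2.imwrite("pics/s3.png",cv2.cvtColor(im,cv2.COLOR_RGB2BGR)); cv2.imwrite("pics/c7.png",cv2.imread("pics/s3.png")[60:320,100:400])
```

```text
[ 446.19 -255.47  246.05] [ 3.1411e+00 -1.0000e-03 -3.0650e-01] [-0.6485, 0.299, 1.7856, -0.0001, 1.0559, 1.2289] [-0.2  0.3 -2.7]
```

View pics/c7.png

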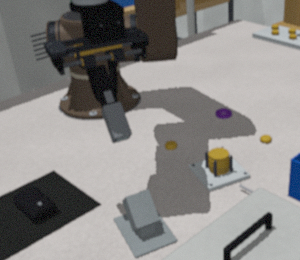

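The reader is clear of the sleeve, hanging at full-image pixel (215,170), and the stack is undisturbed at (318,222). I turn it upright about the holder's level axis while carrying it over the stack.

{"fn": "arm_command", "kwargs": {"delta_pos": [[0.01,0.025,0],[0.03,0.075,0],[0.05,0.125,0],[0.075,0.19,0],[0.1,0.25,0]], "delta_rot": [[0.01,0.0315,0],[0.025,0.0788,0],[0.042,0.1324,0],[0.059,0.186,0],[0.0756,0.2383,0]], "claw": [1,1,1,1,1]}}

```text
t: 29.57
eef_pos: [471.6, -192.4, 244.0]
tcp_rot: [3.141, 0.396, -0.307]
ft_force: [0.7, -0.5, -2.5]
opening: 0.312
grip_force: 30.0
```

{"fn": "arm_command", "kwargs": {"delta_pos": [[0.028,0.06,0],[0.056,0.12,0],[0.084,0.18,0],[0.112,0.24,0],[0.14,0.3,0]], "delta_rot": [[0.017,0.0536,0],[0.034,0.1072,0],[0.051,0.1608,0],[0.065,0.205,0],[0.0756,0.2383,0]], "claw": [1,1,1,1,1]}}

```text
t: 29.98
eef_pos: [507.0, -117.4, 242.8]
tcp_rot: [-3.141, 0.79, -0.306]
ft_force: [0.3, 0.7, -2.6]
opening: 0.315
grip_force: 30.0
```

{"fn": "arm_command", "kwargs": {"delta_pos": [[0.035,0.075,-0.005],[0.075,0.16,-0.012],[0.11,0.23,-0.02],[0.13,0.28,-0.025],[0.143,0.3035,-0.028]], "delta_rot": [[0,0,0],[0,0,0],[0,0,0],[0,0,0],[0,0,0]], "claw": [1,1,1,1,1]}}

```text
t: 30.4
eef_pos: [542.5, -40.8, 236.2]
tcp_rot: [-3.141, 0.786, -0.305]
ft_force: [0.1, 0.4, -2.4]
opening: 0.316
grip_force: 30.0
```

{"fn": "arm_command", "kwargs": {"delta_pos": [[0,0,0],[0,0,0],[0,0,0],[0,0,0],[0,0,0]], "delta_rot": [[0,0,0],[0,0,0],[0,0,0],[0,0,0],[0,0,0]], "claw": [1,1,1,1,1]}}

```text
t: 30.82
eef_pos: [542.1, -43.0, 236.8]
tcp_rot: [-3.141, 0.785, -0.307]
ft_force: [-0.7, -0.1, -1.9]
opening: 0.313
grip_force: 30.0
```

Run:
```python
from h import *
s=state(); print(s["t"],s["eef_pos"].round(2),s["tcp_rot"].round(4),s["joints"].round(4).tolist(),s["ft_force"].round(1))
for n in("scene","top"): cv2.imwrite(f"pics/{n}4.png",cv2.cvtColor(read_camera(n),cv2.COLOR_RGB2BGR))
yaw=np.radians(-17.6);h=np.array([np.cos(yaw),np.sin(yaw)]); l=np.array([-h[1],h[0]]); N=np.array([555.1,-46.2])
print({(zz,a,b):proj("scene",[*(N+h*a+l*b),140+zz]).round(1).tolist() for zz in(0,70) for a in(-18,18) for b in(-18,18)})
a=cv2.imread("pics/scene4.png")[80:270,230:410]; b=cv2.imread("pics/top4.png")[150:245,280:370]
cv2.imwrite("pics/c8.png",np.hstack([cv2.resize(a,(540,570),interpolation=cv2.INTER_CUBIC),cv2.resize(b,(260,570),interpolation=cv2.INTER_CUBIC)]))
```

```text
30.8167 [542.14 -42.95 236.83] [-3.1409  0.7852 -0.3072] [-0.2288, 0.6989, 1.3197, 0.0593, 1.906, 1.6458] [-0.7 -0.1 -1.9]
{(0, -18, -18): [306.6, 181.1], (0, -18, 18): [320.2, 177.1], (0, 18, -18): [314.4, 187.7], (0, 18, 18): [328.3, 183.6], (70, -18, -18): [305.6, 153.2], (70, -18, 18): [319.7, 149.5], (70, 18, -18): [313.7, 159.3], (70, 18, 18): [328.1, 155.4]}
```

View pics/c8.png

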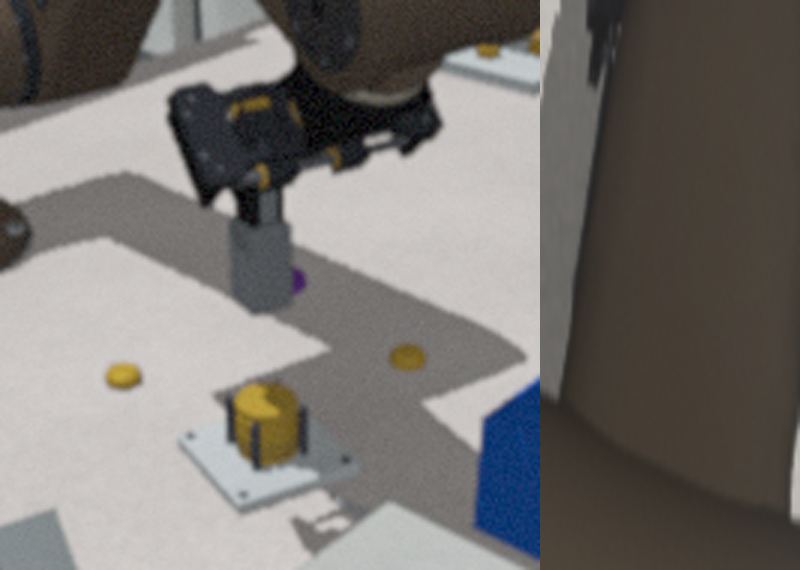

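The reader hangs upright over the stack, its head at crop (262,265) and the disc at crop (266,400). I measure the head's edges against the predicted ones.

Run:
```python
from h import *
im=cv2.imread("pics/scene4.png").astype(float); g=im.mean(2)
np.set_printoptions(linewidth=220)
print("rows 148..192, cols 302..332 step2"); print(np.c_[np.arange(148,193),g[148:193,302:333:2].round().astype(int)])
```

```text
rows 148..192, cols 302..332 step2
[[148 187 203 204 136  15  13  23  52  83  86  54 135 203 201 202 200]
 [149 173 196 199 138  26  10  21  53  85  81  60 138 202 199 198 198]
 [150 145 176 186 138  21   6  17  53  89  79  54 140 203 198 197 200]
 [151 119 141 159 125  20  27  21  52  81  86  60 134 201 199 202 201]
 [152 119 119 120  87  24  26  17  51  83  80  61 122 194 200 198 199]
 [153 117 116 101  72  50  26  14  42  85  80  64 101 180 197 198 200]
 [154 121 120  95  77  64  51  17  48  73  71  71  82 150 197 199 198]
 [155 116 121  90  71  78  60  45  62  76  79  81  78 119 191 198 200]
 [156 115 119  90  74  81  74  64  74  83  82  84  82 113 191 200 199]
 [157 119 120  94  73  78  75  78  83  78  87  88  83 109 191 200 198]
 [158 116 117  94  73  74  78  86  85  83  83  85  84 114 194 201 197]
 [159 114 119  97  70  73  80  87  87  85  79  85  80 111 190 199 199]
 [160 118 115  98  76  76  76  82  85  86  83  80  84 106 180 196 199]
 [161 116 117  99  79  77  76  81  83  80  83  83  88  94 149 179 192]
 [162 113 118 102  80  68  80  84  86  84  85  84  80  84 123 146 173]

[... 1430 characters left out ...]
199 198 198 184 137  81  84  86  91  97 104 107 113 111 112]
 [184 198 199 199 199 198 168 115 115 117 109 105 113 114 117 117 116]
 [185 199 198 199 198 199 190 159 161 162 153 118 116 114 114 117 117]
 [186 200 199 199 196 198 196 190 191 189 183 138 116 115 114 109 117]
 [187 197 195 198 198 197 198 197 199 197 195 168 136 122 116 115 111]
 [188 195 198 198 198 198 199 198 199 197 195 192 169 155 125 113 113]
 [189 196 198 199 199 197 196 198 198 196 194 198 195 185 155 115 108]
 [190 198 198 199 199 200 197 199 200 196 197 197 197 197 187 141 118]
 [191 197 199 200 198 198 200 196 198 197 198 197 198 200 195 169 137]
 [192 200 201 202 200 201 197 197 198 198 198 197 197 198 198 192 168]]
```

The head sits about 0.9 px left and 2.2 px above the prediction. That fits a nose 3.5–4 mm back along the tilt direction and as much too high. I correct this and let it settle.

{"fn": "arm_command", "kwargs": {"delta_pos": [[0.004,-0.001,-0.004],[0.009,-0.003,-0.01],[0.013,-0.004,-0.014],[0.013,-0.004,-0.014],[0.013,-0.004,-0.014]], "delta_rot": [[0,0,0],[0,0,0],[0,0,0],[0,0,0],[0,0,0]], "claw": [1,1,1,1,1]}}

```text
t: 31.33
eef_pos: [545.6, -43.2, 233.0]
tcp_rot: [-3.141, 0.786, -0.306]
ft_force: [-0.5, 0.1, -3.4]
opening: 0.31
grip_force: 30.0
```

{"fn": "arm_command", "kwargs": {"delta_pos": [[0,0,0],[0,0,0],[0,0,0],[0,0,0],[0,0,0]], "delta_rot": [[0,0,0],[0,0,0],[0,0,0],[0,0,0],[0,0,0]], "claw": [1,1,1,1,1]}}

```text
t: 31.75
eef_pos: [545.6, -43.2, 233.2]
tcp_rot: [-3.141, 0.785, -0.306]
ft_force: [0.3, 0.0, -3.1]
opening: 0.311
grip_force: 30.0
```

{"fn": "arm_command", "kwargs": {"delta_pos": [[0,0,0],[0,0,0],[0,0,0],[0,0,0],[0,0,0]], "delta_rot": [[0,0,0],[0,0,0],[0,0,0],[0,0,0],[0,0,0]], "claw": [1,1,1,1,1]}}

```text
t: 32.17
eef_pos: [545.5, -43.2, 233.2]
tcp_rot: [-3.141, 0.785, -0.306]
ft_force: [-0.1, 0.9, -2.3]
opening: 0.313
grip_force: 30.0
```

Run:
```python
from h import *
s=state(); print(s["t"],s["eef_pos"].round(2),s["tcp_rot"].round(4),np.abs(s["qvel"]).max().round(4))
im=read_camera("scene"); cv2.imwrite("pics/scene5.png",cv2.cvtColor(im,cv2.COLOR_RGB2BGR)); g=im.mean(2)
for c in(308,310,312,314,316,318): print("bottom",c,round(cross(g[176:194,c],176),2))
for r in(160,164,170,174): print("left",r,round(cross(g[r,300:312],300),2))
for r in(155,156,157,158,159): print("right",r,round(cross(g[r,321:334],321),2))
b,_=brass(im); print([x for x in b if 300<x[0][0]<335 and 200<x[0][1]<240])
b,_=brass(cv2.cvtColor(cv2.imread("pics/scene2.png"),cv2.COLOR_BGR2RGB)); print([x for x in b if 300<x[0][0]<335 and 200<x[0][1]<240])
```

```text
32.1667 [545.54 -43.21 233.16] [-3.1409  0.7855 -0.3061] 0.0011
bottom 308 180.25
bottom 310 182.57
bottom 312 184.24
bottom 314 186.15
bottom 316 186.59
bottom 318 186.16
left 160 307.19
left 164 307.02
left 170 307.33
left 174 307.42
right 155 325.87
right 156 326.66
right 157 327.35
right 158 327.57
right 159 327.65
[(array([318.69, 219.73]), array([308, 208,  22,  27, 445], dtype=int32))]
[(array([318.81, 219.82]), array([308, 208,  22,  27, 441], dtype=int32))]
```

The head's corner is now at about (315,187), against a prediction of (314.4,187.7). The edges agree within 0.6 px, the stack mask is unchanged and the arm is still, so I hand in.

```bash
python3 -c "
from cell import *
print(job_done())"
```

```text
the job is handed in; nothing more can be done
None
```

Job handed in at about 32 s: the hub, spacer and disc are seated in the nest, and the reader is held upright and still, its nose within about 1–2 mm of the stack's middle and about 80 mm above the disc, as measured in the scene camera.

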